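Probe held on the test phantom

ROBOT

A 7-joint arm with a two-finger parallel gripper is mounted at the origin on the work surface. World frame = base frame: x ahead of the robot, y to its left, z up, the work surface at z = 0. Lengths are in m, angles in rad, forces in N, time in s.
With the tool pointing down it reaches from about 0.4 to 0.9 m from the base axis. Payload 5.5 kg.
Tool frame: the origin (TCP) lies midway between the tips of the shut fingers; the grasp point (between the pads) lies 19 mm behind it (env.grip_point_offset is the distance from the TCP to the grasp point, in m); z points along the fingers, x is the direction in which the jaws open and shut, and the axes are right-handed (so a half turn about z gives the same grasp; the last joint's range is limited). The gripper opens to 92 mm and grips with 3 to 60 N. Pads are 19 mm wide; open, the fingers measure 130 mm over their backs; the gripper's body (75 mm by 190 mm) begins 47 mm behind the grasp point.
Start: joints at [-0.99, 0.501, -0.427, 1.55, 0.221, 1.138, -0.21], TCP at [0.203, 0.617, 0.227] pointing down, gripper open.
Joint ranges: [-2.88, 2.88], [-0.31, 2.03], [-1.54, 1.56], [0.2, 2.42], [-1.41, 4.55], [0.19, 2.02], [-2.57, 2.57]. Speed limits (rad/s): [2.57, 2.57, 3.14, 3.14, 3.14, 3.14, 3.14].

INTERFACE

Orientations are given as a rotation vector (axis times angle).
In Python, from bench import env gives the robot as it stands. The module is installed in compiled form; this text tells all that it offers.
- The arm moves only by the tool send_rows, never from a script. Its argument "deltas" is a list of rows, each an object with "claw": the finger opening in cm, from 0 to 9.18; "dp": the shift along the tool's x, y, z in cm, a list of three; "twist": the turn about the tool's z in degrees. In form: [{"claw": claw, "dp": [dx, dy, dz], "twist": twist}, ...]. A call has 1 to 8 rows; each row is the pose to reach, as a shift and turn from the pose commanded when the call began, along the tool's axes at that moment; what a row does not reach only later rows make up. A row lasts 1/10 s, in which the tool goes at most 50 mm and 8.59 degrees, less where a joint would pass 70% of its speed; a pose out of reach is approached as far as the arm can. A call with a gripper value outside its range is refused whole. The fingers move at their own pace and stop on an object; "force" is the grip in N (left out, the last holds). Time passes only in rows, so rows that repeat a pose let the fingers close. It gives the time, the measured TCP pose, the force and the opening at its end, in the units of the state.
- env.read_state(): the state, without advancing time (a new reading comes with each control period).
- env.snapshot(name): name is "side" or "top" or "wrist"; returns a dict with "image" (480x640x3 uint8, blue, green, red), "fx", "fy", "cx", "cy" (pixels), "camera_from_world" (4x4, takes a point from world to camera coordinates); the wrist camera has in their place "hand_eye" (4x4, takes a point from camera to tool coordinates, whose origin is the TCP and whose axes are the tool frame's). Camera axes: x right, y up, looking along -z (the intrinsics and any distortion apply to the point x, -y, -z); pixel columns grow to the right and rows downward; lengths in m; the calibration is good to about 2 mm. A picture is of the moment at which its call begins: read the wrist's pose just before it. There is no depth.
- env.job_done(): hands the job in, once; it reports no verdict.
Trained networks look in a picture, given as the dict that the camera call returned (one of the last four; its "shot" number tells which), for a name from the list of things; names that differ only in an ending like _2 or _b are one class to them, and where a whole thing is asked for, a point or a joint stands for the part that bears it (a point fixed in the world has none). Each returns a list of dicts, best first, with "conf" (0 to 1); they miss things now and then, are a little off and sometimes report something else, mostly with a low value. They report only what shows in the picture. A call takes as long as a camera call. They do not tell look-alikes from the thing itself.
- env.masks_of(picture, label): "region" (480x640 bool, what is visible of it) and "extent" ([left, top, right, bottom] in pixels, round what is visible of it).
The state is a dict: "clock": time; "joint_pos": joint angles; "joint_vel": joint speeds; "tau": joint torques, N m; "position": TCP position; "tool_rot": TCP orientation; "contact_force": force on the tool from outside, world axes, zero at the start; "moment": the same for the moment, N m; "gripper_width": opening from 0.0 (shut) to 1.0 (fully open).
Only numpy, scipy, OpenCV 4.12 (cv2) and the standard library are available. Lean on these libraries where they do the work, as an engineer would, in place of code of your own. Each camera call takes 0.05 s, during which the arm holds its last target. There are 200 camera calls.

TASK

First turn the white test phantom where it stands on the rig so that the upright dark window strip on its side squarely faces the scanner block, and leave it standing centred on its round pad. Then draw the black probe out of the brass socket and hold its tip gently on the ringed spot in the middle of the phantom's sloping top face, with the probe square to that face (leaning with the slope, not upright) and its sprung tip pressed about half way in. Finish still holding the probe there in the gripper, with the phantom still facing the scanner, and leave the pulse generator, caliper, sample tube and torque handle alone.

Things in the scene. Friction and masses are not known exactly. Their poses are not given: they have to be found in the camera images.
- rig: Fixed aluminium rig, plate 10 mm thick, x -50 to 150 mm, y +-50 mm. Origin on the table under the centre of the round pad (72 mm across, its top 14 mm above the table) on which the phantom stands; z up. The grey scanner block stands on the plate at x = 80 to 140 mm, 70 mm wide in y, top 75 mm above the table: +x points from phantom to scanner.
- phantom_mid (a point): Loose white test phantom, 0.4 to 0.6 kg: upright cylinder, diameter 60, height 70 mm, with a metal sloping shoe on top reaching 93 mm. Point on its axis, 35 mm above its underside (49 mm above the table). z up, +x to its window strip, which starts 40 to 180 degrees away from the scanner, either way. Grip round the cylinder from above, about 50 mm above its underside.
- window (a point): Centre of the dark upright window strip (16 mm wide, 50 mm high, flush) on the side of the phantom, 30 mm out along the phantom's +x and 35 mm above its underside. It is under the high edge of the shoe.
- shoe: Sloping 34 mm square face on top of the phantom, fixed to it. Origin: the ringed spot (dark ring 16 mm across, centre dot) at the middle of the face, on the phantom's axis, 86 mm above its underside. z is the outward normal, 20 degrees off vertical, leaning away from the window side (so away from the scanner once turned).
- dock: Fixed dull-aluminium block 90 x 90 x 20 mm carrying the upright brass bayonet socket, a tube 40 mm in outer diameter whose rim is 70 mm above the table. Origin: on the table under the socket's axis.
- probe_mid (a point): Loose black probe, 0.17 kg, tip down in the socket, not locked: lifts straight out, clear after 45 mm. Round housing 32 mm in diameter, 78 mm long; point on its axis half-way along it, at the start 109 mm above the table; z from tip to top. Below the housing a steel collar 22 x 22 mm (in a 25 mm bore), then the sprung tip, ending 77 mm below the point when not pressed.
- tip (a point): Foremost point of the probe's sprung tip (a steel pin 8 mm in diameter with a round end, sticking 16 mm out of the collar). z as the probe.
- plunger (a joint): How far the sprung tip is pushed in, m: 0 = fully out, 0.010 = fully in. The spring takes 2 N to start and 0.4 N more for each mm (4 N half way in, 6 N at the end of the travel); pressing beyond that pushes rigidly.
- generator: Bystander: flat metal pulse generator 54 x 44 x 9 mm lying on the counter between the robot and the work.
- caliper: Bystander: steel caliper 200 mm long, 7 mm thick, lying between rig and dock.
- tube: Bystander: glass sample tube 22 mm in diameter standing in a round aluminium foot 60 mm across, 110 mm tall in all, at the left-hand side.
- torque_handle: Bystander: red T-shaped torque handle 143 x 100 x 26 mm lying at the right-hand side.
There are look-alikes about, which are no part of the job. Leave any purple look-alike of the part that bears probe_mid alone.

How it is judged:
On the way, in this order (a step that is already met when the one before it is completed fails the run):
1. the phantom's window strip faces the scanner, the phantom stands on its pad and is let go (angle between the x axis of phantom_mid and the x axis of rig, either way round below 0.2 rad and x of window in the frame of rig above 0.015 m and horizontal distance between phantom_mid and rig below 0.012 m and angle between phantom_mid's own z axis and vertical below 0.05 rad and z of phantom_mid in the frame of rig below 0.053 m and contact force between the fingers and phantom below 0.1 N), for 0.2 s.
2. the probe is held in the fingers, clear of the socket (height (world z) of tip above 0.072 m and contact force between the fingers and probe above 2 N), for 0.1 s.
At the end, for the whole second after the job is handed in: Probe gripped and still, tip within 6 mm of the spot, axis within 0.14 rad of the face's normal, sprung tip in by 2 to 8.5 mm, 1.5 to 9 N on the phantom, which stands untouched by the robot within 12 mm of the pad's centre, its strip within 0.2 rad of facing the scanner (angle between the x axis of phantom_mid and the x axis of rig, either way round below 0.2 rad and x of window in the frame of rig above 0.015 m and horizontal distance between phantom_mid and rig below 0.012 m and angle between phantom_mid's own z axis and vertical below 0.05 rad and z of phantom_mid in the frame of rig below 0.053 m and distance between tip and shoe below 0.006 m and angle between the z axis of probe_mid and the z axis of shoe, either way round below 0.14 rad and z of probe_mid in the frame of shoe above 0.05 m and value of joint plunger between 0.002 and 0.0085 m and contact force between probe and phantom between 1.5 and 9 N and contact force between the fingers and probe above 2 N and contact force between the arm and phantom below 0.1 N and contact force between probe and rig below 0.1 N and linear speed of probe below 0.02 m/s); the arm keeps its last pose, push and grip.
It fails at once if the probe is pressed hard on the phantom (over 18 N) (contact force between probe and phantom above 18 N).
It fails at once if the phantom is tipped over (angle between phantom_mid's own z axis and vertical above 0.5 rad).
It fails at once if a bystander is moved more than 20 mm (distance of any of generator, caliper, tube, torque_handle from where it was at the start of the episode above 0.02 m).
It also fails if it takes over 64 s, if anything falls off the work surface, if the arm or the gripper's body presses on something with over 40 N, if the wrist force passes 120 N, or if a joint passes its speed limit or range.

## Working session

There is one attempt and no reset: what is moved stays moved. The work goes in short steps, Python scripts to look and compute and a tool call to move; the robot and the scene stay as the last step left them, time stands still between calls to the robot, and variables do not carry over. Pictures are saved under pics/ and viewed, about 8 in all and at most 12, crops included, and the job is handed in when it is done.

Besides the shell and the picture viewer there is one more tool, called after "Call:" as name(argument=value, ...), one argument or row to a line, values as JSON. send_rows: Moves the arm, as the interface text tells. Its arguments: {"type":"object","properties":{"deltas":{"type":"array"},"force":{"type":"number"}},"required":["deltas"]}

```bash
mkdir -p pics; ls; python3 - <<'E'
from bench import env
import cv2
s=env.read_state(); print(s, env.grip_point_offset)
for n in ["side","top"]:
    p=env.snapshot(n); cv2.imwrite(f"pics/{n}0.png",p["image"]); print(n,{k:v for k,v in p.items() if k!="image"})
    for l in ["phantom_mid","probe_mid","window","shoe","dock","rig","generator","caliper","tube","torque_handle"]:
        print(l,[(round(m["conf"],2),[int(v) for v in m["extent"]]) for m in env.masks_of(p,l)][:4])
E
```

```text
pics
{'clock': 0.0, 'joint_pos': array([-0.98979109,  0.50184524, -0.42677309,  1.55145308,  0.2207795 ,
        1.13827273, -0.21034461]), 'joint_vel': array([-8.83965405e-04,  6.94605825e-04,  8.17937019e-04, -2.74552077e-04,
        1.58701953e-05, -3.34694628e-04, -5.07261286e-04]), 'tau': array([-5.01157047e-04, -5.66586649e+01, -5.81595048e+00, -2.79112780e+01,
       -6.84855483e-02,  3.07018880e-02,  1.75383875e-04]), 'position': array([0.20294045, 0.61677438, 0.22567709]), 'tool_rot': array([ 2.54411317e+00,  1.84130326e+00, -2.52549667e-03]), 'contact_force': array([0.2903375 , 0.28280783, 0.37601337]), 'moment': array([ 0.01115518,  0.03839978, -0.00901725]), 'gripper_width': 1.0020320054804808} 0.0188
side {'fx': 543.0636390251972, 'fy': 543.0636390251972, 'cx': 316.2801441619722, 'cy': 237.23571493133207, 'camera_from_world': array([[ 0.68157977, -0.73171687, -0.00628023, -0.3503432 ],
       [ 0.52996108,  0.48769384,  0.69375498, -0.34110687],
       [-0.50456938, -0.47617764,  0.72018372, -1.00388878],
       [ 0.        ,  0.        ,  0.        ,  1.        ]]), 'sh
[... 684 characters left out ...]
   [ 0.98261242,  0.02883033,  0.18341657, -0.53185732],
       [-0.1837596 ,  0.00971407,  0.98292322, -1.12658617],
       [ 0.        ,  0.        ,  0.        ,  1.        ]]), 'shot': 2}
phantom_mid [(0.59, [201, 242, 232, 270])]
probe_mid [(0.62, [417, 256, 436, 273]), (0.59, [413, 207, 431, 230])]
window [(0.76, [205, 239, 232, 267])]
shoe [(0.79, [207, 243, 224, 264]), (0.5, [127, 215, 159, 239])]
dock [(0.86, [396, 246, 441, 295])]
rig [(0.89, [196, 194, 246, 280])]
generator [(0.53, [314, 278, 340, 300])]
caliper [(0.74, [313, 178, 334, 255]), (0.43, [193, 195, 244, 284])]
tube [(0.79, [129, 214, 160, 242]), (0.26, [414, 258, 436, 273])]
torque_handle [(0.86, [477, 200, 521, 262])]
```

```bash
python3 - <<'E'
import cv2,numpy as np
a=cv2.imread("pics/top0.png")[150:330,110:540]; b=cv2.imread("pics/side0.png")[130:400,180:520]
a=cv2.resize(a,(800,335),interpolation=3); b=cv2.resize(b,None,fx=1.75,fy=1.75,interpolation=3)
cv2.imwrite("pics/a.png",a);cv2.imwrite("pics/b.png",b)
E
```

```text
(no output)
```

View pics/a.png

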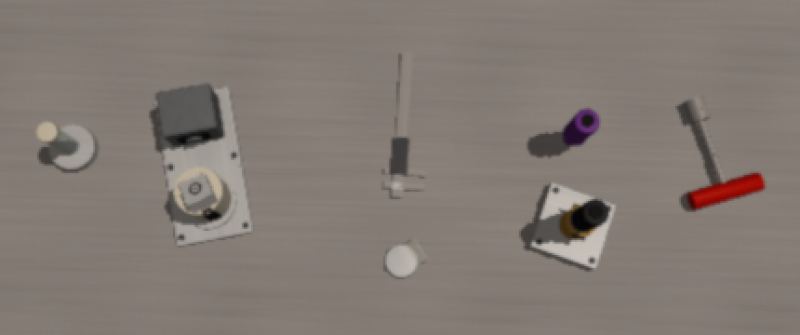

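View pics/b.png

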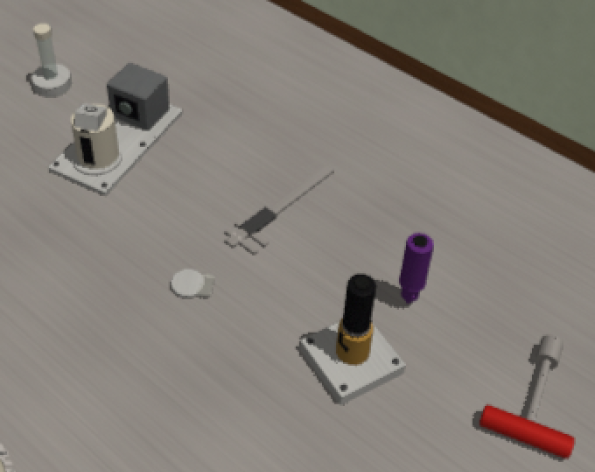

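The top view shows the rig at about (215,237) px with the phantom at (217,253). The black probe is at (427,264) in the brass socket on the dock. The candidates for the probe are black at (427,264) and a purple look-alike standing free at (422,218). I choose the black one in brass. The side view agrees, with black at (385,305) and purple at (418,283).

```bash
cat > h.py <<'E'
from bench import env
import numpy as np, cv2
from scipy.spatial.transform import Rotation as R
def camera(p, st=None):
    """4x4 camera_from_world"""
    if "camera_from_world" in p: return np.array(p["camera_from_world"])
    T=np.eye(4); T[:3,:3]=R.from_rotvec(st["tool_rot"]).as_matrix(); T[:3,3]=st["position"]
    return np.linalg.inv(T@np.array(p["hand_eye"]))
def pix(p,C,X):
    c=np.atleast_2d(X)@C[:3,:3].T+C[:3,3]
    return np.c_[p["cx"]+p["fx"]*c[:,0]/-c[:,2], p["cy"]+p["fy"]*c[:,1]/c[:,2]]
def onz(p,C,uv,z):
    uv=np.atleast_2d(uv); d=np.c_[(uv[:,0]-p["cx"])/p["fx"],-(uv[:,1]-p["cy"])/p["fy"],-np.ones(len(uv))]@C[:3,:3]
    o=-C[:3,:3].T@C[:3,3]; return o+d*((z-o[2])/d[:,2])[:,None]
def totool(st,X): 
    return R.from_rotvec(st["tool_rot"]).inv().apply(np.asarray(X)-st["position"])*100
E
python3 - <<'E'
from h import *
p=env.snapshot("top");C=camera(p)
c=onz(p,C,[(244.9,274.2),(205.7,281.1),(232,197.3)],.01)
print(c, np.linalg.norm(c[0]-c[1]),np.linalg.norm(c[0]-c[2]))
ax=c[2]-c[0]; print("rig yaw",np.degrees(np.arctan2(ax[1],ax[0])))
print("probe top z.148",onz(p,C,(110+597*.5375,150+211*.5375),.148))
print("ring z.1",onz(p,C,(110+195*.5375,150+188*.5375),.1))
print("purple",onz(p,C,(422,218),.05)); print("tube",onz(p,C,(110+45*.5375,150+132*.5375),.11),"gen",onz(p,C,(327,289),.0))
s=env.read_state(); print(R.from_rotvec(s["tool_rot"]).as_matrix().round(3)); print(p["image"].shape)
w=env.snapshot("wrist"); print(w["hand_eye"].round(3),w["fx"])
E
```

```text
[[0.44722103 0.19252685 0.01      ]
 [0.42779663 0.28623039 0.01      ]
 [0.63914072 0.2354896  0.01      ]] 0.09569566831141886 0.1966696836762521
rig yaw 12.61808749497846
probe top z.148 [[ 0.46690923 -0.22923982  0.148     ]]
ring z.1 [[0.48797581 0.25002659 0.1       ]]
purple [[ 0.59079456 -0.23183791  0.05      ]]
tube [[0.55005536 0.43439185 0.11      ]] gen [[ 0.41771988 -0.00802997  0.        ]]
[[ 0.312  0.95   0.   ]
 [ 0.95  -0.312  0.   ]
 [ 0.     0.    -1.   ]]
(480, 640, 3)
[[ 1.     0.001  0.001 -0.   ]
 [ 0.001 -0.952 -0.306 -0.083]
 [ 0.     0.306 -0.952 -0.158]
 [ 0.     0.     0.     1.   ]] 378.5818935807058
```

Call:
send_rows(
  deltas=[
    {"claw":9.18,"dp":[-26,38,0],"twist":0},
    {"claw":9.18,"dp":[-26,38,0],"twist":0},
    {"claw":9.18,"dp":[-26,38,0],"twist":0},
    {"claw":9.18,"dp":[-26,38,0],"twist":0},
    {"claw":9.18,"dp":[-26,38,0],"twist":0},
    {"claw":9.18,"dp":[-26,38,0],"twist":0},
    {"claw":9.18,"dp":[-26,38,0],"twist":0},
    {"claw":9.18,"dp":[-26,38,0],"twist":0},
  ],
)

```text
clock: 2.0
position: [0.4472, 0.2981, 0.2271]
tool_rot: [2.545, 1.842, 0.001]
contact_force: [0.6, 0.3, 0.9]
gripper_width: 1.003
```

Call:
send_rows(
  deltas=[
    {"claw":9.18,"dp":[0,0,0],"twist":0},
    {"claw":9.18,"dp":[0,0,0],"twist":0},
    {"claw":9.18,"dp":[0,0,0],"twist":0},
  ],
)

```text
clock: 2.3
position: [0.4453, 0.3009, 0.2268]
tool_rot: [-2.543, -1.843, -0.0]
contact_force: [-0.2, 0.5, 0.1]
gripper_width: 1.0
```

```bash
python3 - <<'E'
from h import *
import pickle
s=env.read_state(); p=env.snapshot("wrist"); cv2.imwrite("pics/w1.png",p["image"]); pickle.dump((s,p),open("w1.pkl","wb"))
C=camera(p,s)
for l in ["phantom_mid","window","shoe"]:
    for m in env.masks_of(p,l)[:2]:
        r=m["region"]; v,u=np.nonzero(r); print(l,m["conf"],m["extent"],u.mean(),v.mean(),cv2.minAreaRect(np.c_[u,v].astype(np.float32)))
print(pix(p,C,[.487,.25,.1]), s["joint_pos"])
E
```

```text
phantom_mid 0.84 [249.0, 232.9, 319.5, 319.6] 286.2867799419809 277.3458350600912 ((284.5, 276.5), (85.0, 69.0), 90.0)
window 0.94 [250.5, 234.5, 322.3, 321.4] 286.1108091156178 277.645410830023 ((284.5, 277.0), (84.0, 69.0), 90.0)
shoe 0.55 [250.3, 260.2, 310.2, 318.7] 278.7109714838086 289.30497825036247 ((277.7500305175781, 290.7500305175781), (47.37614822387695, 48.08325958251953), 45.0)
[[282.73229495 296.14843092]] [-0.38070442  0.28433919 -0.31307197  1.83766787  0.0997013   1.03465383
  0.52146171]
```

View pics/w1.png

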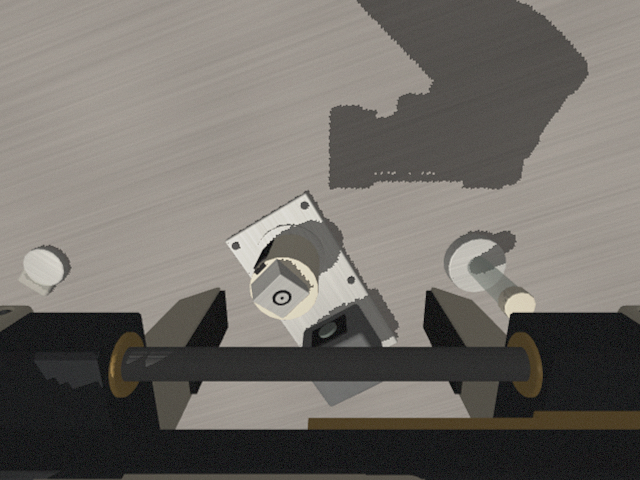

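```bash
cat > fit.py <<'E'
from h import *
def strip(xy,yaw):
    a=np.radians(yaw); g=np.array([(np.cos(a+t)*.03+xy[0],np.sin(a+t)*.03+xy[1],z) for t in np.linspace(-.2,.2,5) for z in np.linspace(.028,.07,9)]); return g
def wire(xy,yaw):
    Rz=R.from_euler("z",yaw,degrees=True); f=Rz*R.from_euler("y",-20,degrees=True)
    q=f.apply([(.017,.017,0),(.017,-.017,0),(-.017,-.017,0),(-.017,.017,0)])+[*xy,.1]
    th=np.linspace(0,2*np.pi,25)[:-1]; ring=f.apply(np.c_[.008*np.cos(th),.008*np.sin(th),0*th])+[*xy,.1]
    w=Rz.apply([(.0289,.008,.06-.046),(.0289,-.008,.014-.0+.0),(.0289,-.008,.05),(.0289,.008,.05)])
    w=Rz.apply([(.0289,.008,.024),(.0289,-.008,.024),(.0289,-.008,.074),(.0289,.008,.074)])+[*xy,0]
    return q,ring,w
def scores(p,C,xy):
    g=cv2.cvtColor(p["image"],cv2.COLOR_BGR2GRAY).astype(np.float32); o=-C[:3,:3].T@C[:3,3]; out=[]
    for yaw in range(-180,180,2):
        n=np.array([np.cos(np.radians(yaw)),np.sin(np.radians(yaw))])
        if n@(o[:2]-xy)<.04: continue
        uv=pix(p,C,strip(xy,yaw)).astype(np.float32); out.append((cv2.remap(g,uv[:,0],uv[:,1],1).mean(),yaw))
    return sorted(out)[:5]
def draw(p,C,xy,yaw,name,box,k):
    im=cv2.resize(p["image"],None,fx=k,fy=k,interpolation=3)
    for q in wire(xy,yaw): cv2.polylines(im,[((pix(p,C,q)+.5)*k).astype(int)],True,(0,0,255),1)
    l,t,r,b=[int(v*k) for v in box]; cv2.imwrite(name,im[t:b,l:r])
E
python3 - <<'E'
from fit import *
import pickle
s,p=pickle.load(open("w1.pkl","rb")); C=camera(p,s); xy=np.array([.486,.250])
sc=scores(p,C,xy); print(sc, -C[:3,:3].T@C[:3,3]); 
t=env.snapshot("top"); print(scores(t,camera(t),xy)); d=env.snapshot("side"); print(scores(d,camera(d),xy))
draw(p,C,xy,sc[0][1],"pics/f1.png",(210,180,370,330),5)
E
```

```text
[(np.float32(21.853842), -150), (np.float32(22.069921), -152), (np.float32(22.22895), -146), (np.float32(22.473545), -148), (np.float32(22.693338), -144)] [0.36641761 0.3265272  0.38497133]
[(np.float32(40.20549), -150), (np.float32(40.76443), -152), (np.float32(41.475975), -148), (np.float32(42.547005), -154), (np.float32(43.684376), -146)]
[(np.float32(16.065865), -154), (np.float32(16.387608), -152), (np.float32(18.301085), -156), (np.float32(19.539518), -150), (np.float32(22.480946), -158)]
```

View pics/f1.png

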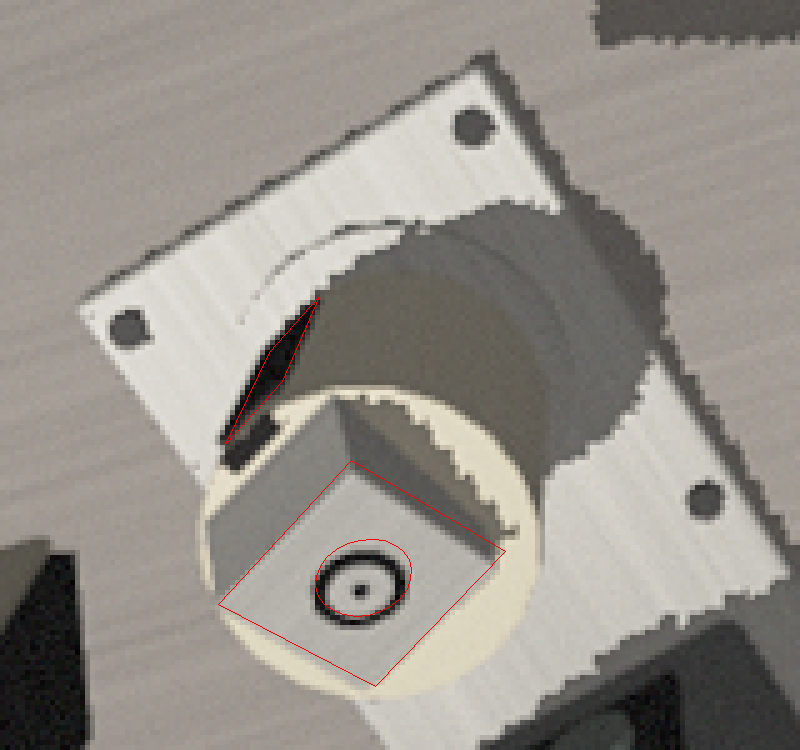

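The wrist view shows the shoe ring at (282,297) and the dark strip at (262,257). All three cameras give a phantom yaw of about -151°. The overlay is about 1.5 mm off in x.

```bash
python3 - <<'E'
from fit import *
import pickle
s,p=pickle.load(open("w1.pkl","rb")); C=camera(p,s)
c=onz(p,C,[(308,192.4),(226,241.6),(368,294.4)],.01); print(c)
a=c[0]-c[1]; b=c[2]-c[0]; print(np.linalg.norm(a),np.degrees(np.arctan2(-a[0],a[1])),np.degrees(np.arctan2(b[1],b[0])))
m=(c[0]+c[1])/2
for y in (11.5,12.5,13.5): print(m[:2]+.05*np.array([np.cos(np.radians(y)),np.sin(np.radians(y))]))
print(onz(p,C,[(210+361/5,180+588/5)],.1))
E
```

```text
[[0.42589325 0.28906759 0.01      ]
 [0.44803333 0.19130751 0.01      ]
 [0.55208952 0.31472199 0.01      ]]
0.1002358002425312 12.76072162129233 11.491052764385469
[0.48595953 0.25015595]
[0.48577809 0.25100953]
[0.48558179 0.25185982]
[[0.48810705 0.24912382 0.1       ]]
```

Call:
send_rows(
  deltas=[
    {"claw":9.18,"dp":[-3.6,5.6,3],"twist":60},
    {"claw":9.18,"dp":[-3.6,5.6,3],"twist":60},
    {"claw":9.18,"dp":[-3.6,5.6,3],"twist":60},
    {"claw":9.18,"dp":[-3.6,5.6,3],"twist":60},
    {"claw":9.18,"dp":[-3.6,5.6,3],"twist":60},
    {"claw":9.18,"dp":[-3.6,5.6,3],"twist":60},
    {"claw":9.18,"dp":[-3.6,5.6,3],"twist":60},
    {"claw":9.18,"dp":[-3.6,5.6,3],"twist":60},
  ],
)

```text
clock: 3.4
position: [0.4878, 0.2486, 0.1967]
tool_rot: [3.125, 0.322, 0.0]
contact_force: [0.1, 0.0, -0.0]
gripper_width: 1.004
```

Call:
send_rows(
  deltas=[
    {"claw":9.18,"dp":[0,0,4],"twist":0},
    {"claw":9.18,"dp":[0,0,8],"twist":0},
    {"claw":9.18,"dp":[0,0,11],"twist":0},
    {"claw":9.18,"dp":[0,0,13.5],"twist":0},
    {"claw":9.18,"dp":[0,0,14.8],"twist":0},
    {"claw":9.18,"dp":[0,0,14.8],"twist":0},
    {"claw":9.18,"dp":[0,0,14.8],"twist":0},
  ],
)

```text
clock: 4.1
position: [0.4886, 0.2485, 0.0494]
tool_rot: [-3.124, -0.325, -0.001]
contact_force: [0.5, -0.3, 1.1]
gripper_width: 1.0
```

Call:
send_rows(
  deltas=[
    {"claw":5,"dp":[0,0,0],"twist":0},
    {"claw":5,"dp":[0,0,0],"twist":0},
    {"claw":5,"dp":[0,0,0],"twist":0},
    {"claw":5,"dp":[0,0,0],"twist":0},
    {"claw":5,"dp":[0,0,0],"twist":0},
    {"claw":5,"dp":[0,0,0],"twist":0},
  ],
  force=20,
)

```text
clock: 4.7
position: [0.488, 0.2481, 0.0491]
tool_rot: [-3.125, -0.323, 0.0]
contact_force: [-1.9, -1.3, 5.1]
gripper_width: 0.652
```

Call:
send_rows(
  deltas=[
    {"claw":5,"dp":[0,0,0],"twist":-8},
    {"claw":5,"dp":[0,0,0],"twist":-16},
    {"claw":5,"dp":[0,0,0],"twist":-24},
    {"claw":5,"dp":[0,0,0],"twist":-32},
    {"claw":5,"dp":[0,0,0],"twist":-40},
    {"claw":5,"dp":[0,0,0],"twist":-48},
    {"claw":5,"dp":[0,0,0],"twist":-55},
    {"claw":5,"dp":[0,0,0],"twist":-55},
  ],
)

```text
clock: 5.5
position: [0.4883, 0.2484, 0.0491]
tool_rot: [-2.62, -1.733, -0.001]
contact_force: [-0.7, 0.7, 5.2]
gripper_width: 0.654
```

Call:
send_rows(
  deltas=[
    {"claw":5,"dp":[0,0,0],"twist":-8},
    {"claw":5,"dp":[0,0,0],"twist":-16},
    {"claw":5,"dp":[0,0,0],"twist":-24},
    {"claw":5,"dp":[0,0,0],"twist":-32},
    {"claw":5,"dp":[0,0,0],"twist":-40},
    {"claw":5,"dp":[0,0,0],"twist":-48},
    {"claw":5,"dp":[0,0,0],"twist":-54},
    {"claw":5,"dp":[0,0,0],"twist":-54},
  ],
)

```text
clock: 6.3
position: [0.4888, 0.2484, 0.0491]
tool_rot: [1.55, 2.732, 0.002]
contact_force: [-0.5, -0.7, 3.2]
gripper_width: 0.647
```

Call:
send_rows(
  deltas=[
    {"claw":5,"dp":[0,0,0],"twist":-8},
    {"claw":5,"dp":[0,0,0],"twist":-16},
    {"claw":5,"dp":[0,0,0],"twist":-24},
    {"claw":5,"dp":[0,0,0],"twist":-32},
    {"claw":5,"dp":[0,0,0],"twist":-40},
    {"claw":5,"dp":[0,0,0],"twist":-48},
    {"claw":5,"dp":[0,0,0],"twist":-54},
    {"claw":5,"dp":[0,0,0],"twist":-54},
  ],
)

```text
clock: 7.1
position: [0.4886, 0.2485, 0.0491]
tool_rot: [0.141, 3.138, 0.002]
contact_force: [-0.1, -0.1, 6.8]
gripper_width: 0.65
```

Call:
send_rows(
  deltas=[
    {"claw":9.18,"dp":[0,0,0],"twist":0},
    {"claw":9.18,"dp":[0,0,0],"twist":0},
    {"claw":9.18,"dp":[0,0,0],"twist":0},
    {"claw":9.18,"dp":[0,0,0],"twist":0},
    {"claw":9.18,"dp":[0,0,0],"twist":0},
  ],
)

```text
clock: 7.6
position: [0.4879, 0.248, 0.0486]
tool_rot: [-0.143, -3.138, 0.0]
contact_force: [0.6, -0.3, -0.5]
gripper_width: 0.992
```

Call:
send_rows(
  deltas=[
    {"claw":9.18,"dp":[0,0,-3],"twist":0},
    {"claw":9.18,"dp":[0,0,-7],"twist":0},
    {"claw":9.18,"dp":[0,0,-12],"twist":0},
    {"claw":9.18,"dp":[0,0,-17],"twist":0},
    {"claw":9.18,"dp":[0,0,-21],"twist":0},
    {"claw":9.18,"dp":[0,0,-21],"twist":0},
  ],
)

```text
clock: 8.2
position: [0.4908, 0.2505, 0.2647]
tool_rot: [0.142, 3.129, 0.006]
contact_force: [-0.1, 0.5, -0.0]
gripper_width: 0.998
```

```bash
python3 - <<'E'
from fit import *
import pickle
s=env.read_state(); p=env.snapshot("wrist"); C=camera(p,s); t=env.snapshot("top")
cv2.imwrite("pics/w2.png",p["image"]); pickle.dump((s,p),open("w2.pkl","wb"))
xy=np.array([.488,.249]); print(s["position"],s["joint_pos"],pix(p,C,[*xy,.1]))
for y in (175,12): print(y)
draw(p,C,xy,12.3,"pics/f2.png",(*(pix(p,C,[*xy,.1])[0]-[80,75]).clip(0),*(pix(p,C,[*xy,.1])[0]+[80,75]).clip(0,480)),4)
E
```

```text
[0.49076622 0.25053764 0.26467356] [ 0.24979452  0.39876538 -0.97689702  1.75591063  0.36081816  1.16837441
  2.21872152] [[330.21833013 217.60128501]]
175
12
```

View pics/f2.png

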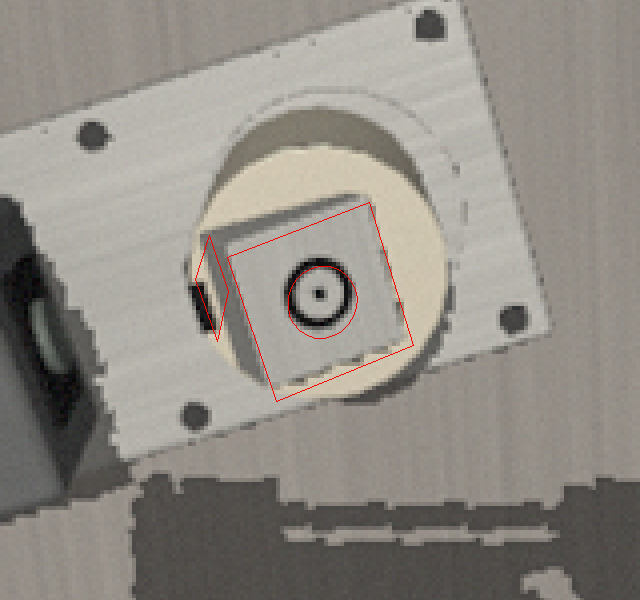

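The strip now faces the scanner block, with the shoe edges parallel to the overlay. The ring is about 1.5 mm from prediction, at (0.488,0.248). The tool can't tilt, so I'll tip the probe about the jaw axis by levering its pin against the socket rim. Next I go above the dock.

Call:
send_rows(
  deltas=[
    {"claw":9.18,"dp":[-1.9,-48,0],"twist":72.5},
    {"claw":9.18,"dp":[-1.9,-48,0],"twist":72.5},
    {"claw":9.18,"dp":[-1.9,-48,0],"twist":72.5},
    {"claw":9.18,"dp":[-1.9,-48,0],"twist":72.5},
    {"claw":9.18,"dp":[-1.9,-48,0],"twist":72.5},
    {"claw":9.18,"dp":[-1.9,-48,0],"twist":72.5},
    {"claw":9.18,"dp":[-1.9,-48,0],"twist":72.5},
    {"claw":9.18,"dp":[-1.9,-48,0],"twist":72.5},
  ],
)

```text
clock: 9.1
position: [0.4657, -0.1534, 0.257]
tool_rot: [-1.897, -2.501, 0.002]
contact_force: [1.7, 0.6, 0.4]
gripper_width: 0.999
```

```bash
python3 - <<'E'
from h import *
s=env.read_state(); print(s["position"],s["tool_rot"],s["joint_pos"],totool(s,[.467,-.229,s["position"][2]]))
M=R.from_rotvec(s["tool_rot"]).as_matrix(); print("yaw",np.degrees(np.arctan2(M[1,0],M[0,0])))
E
```

```text
[ 0.46571143 -0.15342574  0.25704594] [-1.89652383e+00 -2.50120996e+00  1.75256812e-03] [ 0.82785063  0.19991442 -0.63490092  1.89905187  0.13325387  1.08741037
  1.98404393] [-7.31173942e+00 -1.91565369e+00 -5.81208899e-03]
yaw 105.65799104146164
```

Call:
send_rows(
  deltas=[
    {"claw":9.18,"dp":[-6.8,-1.9,0],"twist":3},
    {"claw":9.18,"dp":[-6.8,-1.9,0],"twist":3},
    {"claw":9.18,"dp":[-6.8,-1.9,0],"twist":3},
    {"claw":9.18,"dp":[-6.8,-1.9,0],"twist":3},
    {"claw":9.18,"dp":[-6.8,-1.9,0],"twist":3},
  ],
)

```text
clock: 9.6
position: [0.4678, -0.22, 0.2578]
tool_rot: [-1.951, -2.46, -0.001]
contact_force: [-0.1, 0.5, 0.1]
gripper_width: 1.002
```

```bash
python3 - <<'E'
from h import *
import pickle
s=env.read_state(); p=env.snapshot("wrist"); C=camera(p,s); pickle.dump((s,p),open("w3.pkl","wb"))
M=R.from_rotvec(s["tool_rot"]).as_matrix(); print(s["position"],"yaw",np.degrees(np.arctan2(M[1,0],M[0,0])))
for m in env.masks_of(p,"probe_mid")[:3]: print(m["conf"],m["extent"])
im=p["image"].copy(); th=np.linspace(0,2*np.pi,60)
for z,r in((.148,.016),(.07,.02)):
    cv2.polylines(im,[pix(p,C,np.c_[.467+r*np.cos(th),-.229+r*np.sin(th),0*th+z]).astype(int)],True,(0,0,255),1)
c=pix(p,C,[.467,-.229,.12])[0].astype(int); print(c)
l,t=max(c[0]-100,0),max(c[1]-75,0); print(l,t)
cv2.imwrite("pics/f3.png",cv2.resize(im[t:t+150,l:l+200],None,fx=4,fy=4,interpolation=3))
E
```

```text
[ 0.46781692 -0.21999785  0.25778193] yaw 103.17770479267456
0.86 [273.6, 290.5, 309.8, 347.8]
0.85 [294.3, 192.4, 336.3, 254.2]
[314 224]
214 149
```

View pics/f3.png

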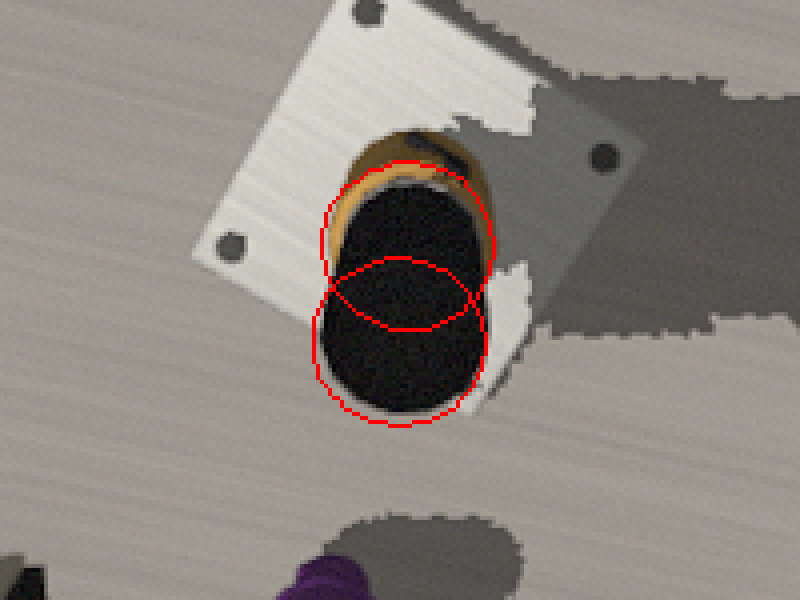

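The black probe stands in the brass socket, its top at (315,232) px, and the purple one is beyond it at (295,292). Prediction is within 2 mm. Descending.

Call:
send_rows(
  deltas=[
    {"claw":9.18,"dp":[-0.8,-0.3,2],"twist":1},
    {"claw":9.18,"dp":[-0.8,-0.3,5],"twist":1},
    {"claw":9.18,"dp":[-0.8,-0.3,9],"twist":1},
    {"claw":9.18,"dp":[-0.8,-0.3,13],"twist":1},
    {"claw":9.18,"dp":[-0.8,-0.3,15.5],"twist":1},
    {"claw":9.18,"dp":[-0.8,-0.3,16.4],"twist":1},
    {"claw":9.18,"dp":[-0.8,-0.3,16.4],"twist":1},
    {"claw":9.18,"dp":[-0.8,-0.3,16.4],"twist":1},
  ],
)

```text
clock: 10.5
position: [0.4681, -0.2304, 0.0959]
tool_rot: [1.974, 2.442, 0.001]
contact_force: [-0.4, -1.3, 0.4]
gripper_width: 1.003
```

Call:
send_rows(
  deltas=[
    {"claw":2,"dp":[0,0,0],"twist":0},
    {"claw":2,"dp":[0,0,0],"twist":0},
    {"claw":2,"dp":[0,0,0],"twist":0},
    {"claw":2,"dp":[0,0,0],"twist":0},
    {"claw":2,"dp":[0,0,0],"twist":0},
    {"claw":2,"dp":[0,0,0],"twist":0},
    {"claw":2,"dp":[0,0,0],"twist":0},
    {"claw":2,"dp":[0,0,0],"twist":0},
  ],
  force=15,
)

```text
clock: 11.3
position: [0.4668, -0.2301, 0.0946]
tool_rot: [-1.976, -2.442, -0.0]
contact_force: [-2.0, 4.6, 5.2]
gripper_width: 0.354
```

Call:
send_rows(
  deltas=[
    {"claw":2,"dp":[0,0,-0.7],"twist":0},
    {"claw":2,"dp":[0,0,-1.4],"twist":0},
    {"claw":2,"dp":[0,0,-2.1],"twist":0},
    {"claw":2,"dp":[0,0,-2.8],"twist":0},
    {"claw":2,"dp":[0,0,-2.8],"twist":0},
    {"claw":2,"dp":[0,0,-2.8],"twist":0},
  ],
)

```text
clock: 11.9
position: [0.4672, -0.2311, 0.1232]
tool_rot: [1.976, 2.441, -0.0]
contact_force: [-0.8, -0.2, -1.9]
gripper_width: 0.347
```

Call:
send_rows(
  deltas=[
    {"claw":2,"dp":[0,-0.3,0],"twist":0},
    {"claw":2,"dp":[0,-0.6,0],"twist":0},
    {"claw":2,"dp":[0,-0.8,0],"twist":0},
    {"claw":2,"dp":[0,-1.0,0],"twist":0},
    {"claw":2,"dp":[0,-1.2,0],"twist":0},
    {"claw":2,"dp":[0,-1.4,0],"twist":0},
    {"claw":2,"dp":[0,-1.6,0],"twist":0},
    {"claw":2,"dp":[0,-1.8,0],"twist":0},
  ],
)

```text
clock: 12.7
position: [0.4495, -0.2339, 0.1228]
tool_rot: [1.976, 2.442, 0.001]
contact_force: [3.5, 1.9, -2.2]
gripper_width: 0.346
```

Call:
send_rows(
  deltas=[
    {"claw":2,"dp":[0,-0.2,0],"twist":0},
    {"claw":2,"dp":[0,-0.4,0],"twist":0},
    {"claw":2,"dp":[0,-0.6,0],"twist":0},
    {"claw":2,"dp":[0,-0.9,0],"twist":0},
    {"claw":2,"dp":[0,-1.2,0],"twist":0},
    {"claw":2,"dp":[0,-1.5,0],"twist":0},
    {"claw":2,"dp":[0,-1.7,0],"twist":0},
    {"claw":2,"dp":[0,-1.7,0],"twist":0},
  ],
)

```text
clock: 13.5
position: [0.4324, -0.2382, 0.1228]
tool_rot: [1.977, 2.442, -0.001]
contact_force: [3.0, 0.4, -1.5]
gripper_width: 0.347
```

```bash
python3 - <<'E'
from h import *
import pickle
s=env.read_state(); p=env.snapshot("side"); C=camera(p); w=env.snapshot("wrist"); pickle.dump((s,p,w),open("w4.pkl","wb"))
def axis(th,s):
    M=R.from_rotvec(s["tool_rot"]); g=M.apply([0,0,-.0188])+s["position"]; d=M.apply([0,np.sin(th),np.cos(th)]); return np.array([g-d*.035,g+d*.081])
for q,Cq,n in((p,C,"s"),(w,camera(w,s),"w")):
    im=q["image"].copy()
    k=4 if n=="s" else 3
    uvc=pix(q,Cq,axis(.35,s)).mean(0)
    im=cv2.resize(im,None,fx=k,fy=k,interpolation=3)
    for th,col in((0,(255,0,0)),(.35,(0,0,255))): cv2.polylines(im,[((pix(q,Cq,axis(th,s))+.5)*k).astype(int)],False,col,1)
    x,y=(uvc*k).astype(int); x=max(x,200);y=max(y,250); cv2.imwrite(f"pics/t{n}.png",im[y-250:y+250,x-200:x+200])
a,b=[cv2.resize(cv2.imread(f"pics/t{n}.png"),(400,500)) for n in "sw"]; cv2.imwrite("pics/f4.png",np.hstack([a,b]))
E
```

```text
(no output)
```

View pics/f4.png

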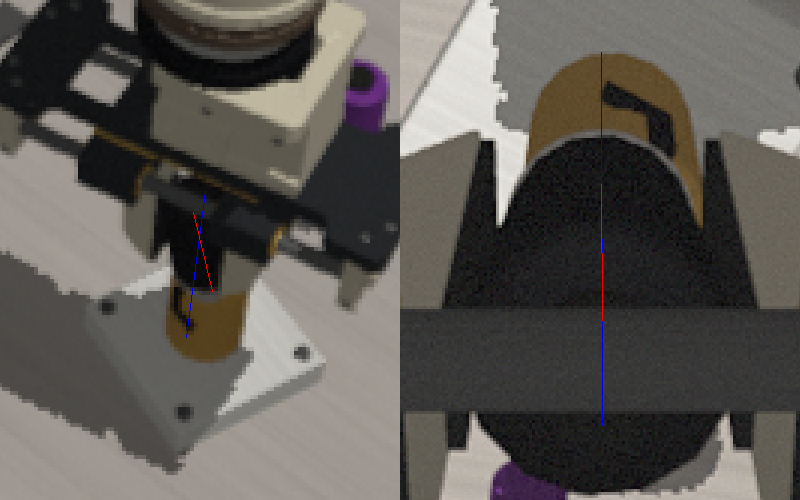

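Call:
send_rows(
  deltas=[
    {"claw":2,"dp":[0,0,0],"twist":0},
    {"claw":2,"dp":[0,0,0],"twist":0},
    {"claw":2,"dp":[0,-0.3,-1],"twist":0},
    {"claw":2,"dp":[0,-0.7,-2],"twist":0},
    {"claw":2,"dp":[0,-0.7,-5],"twist":0},
    {"claw":2,"dp":[0,-0.7,-9],"twist":0},
    {"claw":2,"dp":[0,-0.7,-12],"twist":0},
    {"claw":2,"dp":[0,-0.7,-12],"twist":0},
  ],
  force=40,
)

```text
clock: 14.4
position: [0.4275, -0.2407, 0.2475]
tool_rot: [1.972, 2.436, -0.001]
contact_force: [0.5, -0.8, -2.3]
gripper_width: 0.344
```

```bash
python3 - <<'E'
from h import *
import pickle
s=env.read_state(); p=env.snapshot("side"); s2=env.read_state(); w=env.snapshot("wrist"); pickle.dump((s,p,s2,w),open("w5.pkl","wb"))
print(s["position"],s["contact_force"],s["gripper_width"]*91.8)
def axis(th,s):
    M=R.from_rotvec(s["tool_rot"]); g=M.apply([0,0,-.0188])+s["position"]; d=M.apply([0,np.sin(th),np.cos(th)]); return np.array([g-d*.035,g+d*.081])
for q,Cq,n in((p,camera(p),"s"),(w,camera(w,s2),"w")):
    k=4 if n=="s" else 2
    im=cv2.resize(q["image"],None,fx=k,fy=k,interpolation=3)
    for th,col in((.175,(255,0,0)),(.35,(0,0,255))): cv2.polylines(im,[((pix(q,Cq,axis(th,s))+.5)*k).astype(int)],False,col,1)
    x,y=(pix(q,Cq,axis(.35,s)).mean(0)*k).astype(int); x=max(x,200);y=max(y,250);print(x,y); b=cv2.imwrite(f"pics/t{n}.png",im[y-250:y+250,x-200:x+200])
a,b=[cv2.resize(cv2.imread(f"pics/t{n}.png"),(400,500)) for n in "sw"]; cv2.imwrite("pics/f5.png",np.hstack([a,b]))
E
```

```text
[ 0.4274917  -0.2407327   0.24754877] [ 0.493808   -0.78068495 -2.26969354] 31.58944924874079
1543 1079
648 666
```

View pics/f5.png

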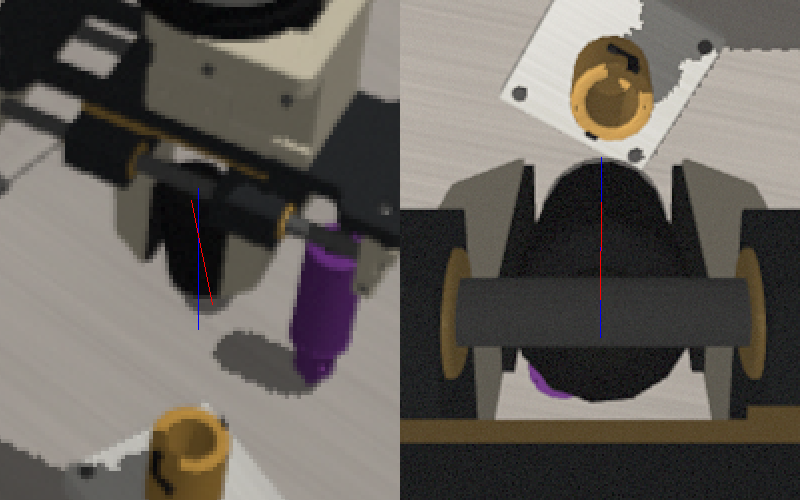

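```bash
python3 - <<'E'
from h import *
import pickle
s,p,s2,w=pickle.load(open("w5.pkl","rb"))
t=np.linspace(0,2*np.pi,40)
def body(s,th,e,lo,hi,r):  # e: grip above mid
    M=R.from_rotvec(s["tool_rot"]); g=M.apply([0,0,-.0188])+s["position"]
    up=np.array([0,-np.sin(th),-np.cos(th)]); n=np.array([0,np.cos(th),-np.sin(th)])
    return M.apply(np.vstack([up*(h-e)+r*(np.outer(np.cos(t),[1,0,0])+np.outer(np.sin(t),n)) for h in (lo,hi)]))+g
Cw,Cs=camera(w,s2),camera(p)
for e in(.000,.004,.008):
  for d in(0,10,15,20,25,30):
    th=np.radians(d); a=pix(w,Cw,body(s2,th,e,-.039,.039,.016)); b=pix(p,Cs,body(s,th,e,-.039,.039,.016)); tip=pix(p,Cs,body(s,th,e,-.077,-.06,.004)); col=pix(p,Cs,body(s,th,e,-.061,-.04,.011))
    print(e,d,"wrist rows",a[:,1].min().round(1),a[:,1].max().round(1),"cols",a[:,0].min().round(),a[:,0].max().round(),"side rowmax house/collar/tip",[x[:,1].max().round(1) for x in(b,col,tip)],"tip col",tip[:,0].mean().round(1))
g=cv2.cvtColor(w["image"],6); print("wrist col 324 rows",g[270:300:2,324],g[400:420:2,324])
print("side crop origin px",(1543-200)/4,(1079-250)/4)
c=p["image"][275:300,376:398].mean(2).astype(int); print(c)
E
```

```text
0.0 0 wrist rows 260.8 433.8 cols 276.0 376.0 side rowmax house/collar/tip [np.float64(287.3), np.float64(292.9), np.float64(295.4)] tip col 381.9
0.0 10 wrist rows 272.1 421.7 cols 275.0 377.0 side rowmax house/collar/tip [np.float64(285.2), np.float64(289.0), np.float64(290.1)] tip col 384.9
0.0 15 wrist rows 278.1 414.0 cols 275.0 377.0 side rowmax house/collar/tip [np.float64(284.0), np.float64(286.9), np.float64(287.2)] tip col 386.3
0.0 20 wrist rows 284.4 405.2 cols 275.0 377.0 side rowmax house/collar/tip [np.float64(282.6), np.float64(284.5), np.float64(284.1)] tip col 387.8
0.0 25 wrist rows 290.8 395.4 cols 275.0 377.0 side rowmax house/collar/tip [np.float64(281.2), np.float64(282.1), np.float64(281.0)] tip col 389.3
0.0 30 wrist rows 281.0 384.8 cols 275.0 376.0 side rowmax house/collar/tip [np.float64(279.6), np.float64(279.6), np.float64(277.7)] tip col 390.7
0.004 0 wrist rows 258.0 424.6 cols 277.0 375.0 side rowmax house/collar/tip [np.float64(288.8), np.float64(294.4), np.float64(296.8)] tip col 381.7
0.004 10 wrist rows 270.5 414.4 cols 277.0 375.0 side rowmax hou
[... 3367 characters left out ...]
0 149 150 146 124  73  73  73
   73  75  76  75]
 [148 148 149 149 151 152 151 150 149 148 150 150 150 138  74  72  74  72
   72  73  74  75]
 [148 148 149 149 149 150 150 151 150 149 149 150 149 127  74  73  73  74
   75  73  72  73]
 [150 149 149 148 149 148 149 150 151 151 149 149 137  75  75  74  74  74
   73  73  74  73]
 [151 151 148 149 148 148 148 149 149 151 150 150 141  96  75  75  74  74
   74  73  74  73]
 [153 152 151 150 149 148 148 148 150 148 150 150 151 141  96  73  75  76
   74  75  73  75]
 [155 153 153 152 151 150 148 147 149 148 149 149 150 151 138  75  74  75
   74  74  75  73]
 [152 153 153 153 152 151 150 149 148 148 148 149 149 150 142 101  97  73
   74  75  76  75]]
```

The socket is empty and the probe is held with its top leaning to -y. The collar end at about (388,285) px fits a tilt of 20°±2. Carrying it to the phantom.

Call:
send_rows(
  deltas=[
    {"claw":2,"dp":[2,0.6,0],"twist":0},
    {"claw":2,"dp":[6,1.7,0],"twist":0},
    {"claw":2,"dp":[10,2.8,0],"twist":0},
    {"claw":2,"dp":[14,3.8,0],"twist":0},
    {"claw":2,"dp":[18,4.9,0],"twist":0},
    {"claw":2,"dp":[22,6,0],"twist":0},
    {"claw":2,"dp":[26,7.1,0],"twist":0},
    {"claw":2,"dp":[29,7.9,0],"twist":0},
  ],
)

```text
clock: 15.3
position: [0.4407, 0.063, 0.2414]
tool_rot: [-1.972, -2.442, 0.003]
contact_force: [0.2, -0.6, -1.6]
gripper_width: 0.344
```

Call:
send_rows(
  deltas=[
    {"claw":2,"dp":[4,1.1,0],"twist":0},
    {"claw":2,"dp":[8,2.2,0],"twist":0},
    {"claw":2,"dp":[12,3.3,0],"twist":0},
    {"claw":2,"dp":[15,4.1,0],"twist":0},
    {"claw":2,"dp":[17,4.6,0],"twist":0},
    {"claw":2,"dp":[17.5,4.7,0],"twist":0},
    {"claw":2,"dp":[17.5,4.7,0],"twist":0},
  ],
)

```text
clock: 16.0
position: [0.4508, 0.2416, 0.2414]
tool_rot: [-1.973, -2.443, 0.004]
contact_force: [-0.0, -0.3, -2.4]
gripper_width: 0.345
```

```bash
python3 - <<'E'
from h import *
import pickle
s=env.read_state(); print(totool(s,[.4528,.2404,.180]),s["position"],s["contact_force"],s["gripper_width"]*91.8)
M=R.from_rotvec(s["tool_rot"]).as_matrix(); print("yaw",np.degrees(np.arctan2(M[1,0],M[0,0])))
E
```

```text
[-0.1553758   0.18821349  6.13453554] [0.45082045 0.2415881  0.24135046] [-0.0038428  -0.28871195 -2.36410659] 31.666975367287723
yaw 102.1455997611222
```

Descend to the hover and look from all cameras.

Call:
send_rows(
  deltas=[
    {"claw":2,"dp":[-0.1,0.1,1.5],"twist":0},
    {"claw":2,"dp":[-0.1,0.2,3.5],"twist":0},
    {"claw":2,"dp":[-0.1,0.2,5],"twist":0},
    {"claw":2,"dp":[-0.1,0.2,6.1],"twist":0},
    {"claw":2,"dp":[-0.1,0.2,6.1],"twist":0},
    {"claw":2,"dp":[-0.1,0.2,6.1],"twist":0},
  ],
)

```text
clock: 16.6
position: [0.4543, 0.2411, 0.1816]
tool_rot: [-1.976, -2.442, 0.0]
contact_force: [0.7, 0.6, -1.7]
gripper_width: 0.341
```

```bash
python3 - <<'E'
from fit import *
import pickle
s=env.read_state(); P={n:env.snapshot(n) for n in("side","wrist")}; pickle.dump((s,P),open("w6.pkl","wb"))
print(s["position"],s["contact_force"])
M=R.from_rotvec(s["tool_rot"]); g=M.apply([0,0,-.0188])+s["position"]; out=[]
for n,k in(("side",6),("wrist",3)):
    q=P[n]; C=camera(q,s); im=cv2.resize(q["image"],None,fx=k,fy=k,interpolation=3)
    d=M.apply([0,np.sin(.35),np.cos(.35)]); e=M.apply([0,np.cos(.35),-np.sin(.35)])
    o=g+d*.042; L=np.array([g+d*.042-e*.016,g+d*.042+e*.016]); 
    cv2.polylines(im,[((pix(q,C,L)+.5)*k).astype(int)],False,(0,255,0),1)
    cv2.polylines(im,[((pix(q,C,[g-d*.036,g+d*.080])+.5)*k).astype(int)],False,(0,0,255),1)
    for c in wire((.488,.248),12.2): cv2.polylines(im,[((pix(q,C,c)+.5)*k).astype(int)],True,(255,0,0),1)
    x,y=(pix(q,C,[.48,.247,.12])[0]*k).astype(int); x=max(x,200);y=max(y,280); out.append(im[y-280:y+280,x-200:x+200])
cv2.imwrite("pics/f6.png",np.hstack([cv2.resize(o,(400,560)) for o in out]))
E
```

```text
[0.45428069 0.24109815 0.18164897] [ 0.72899305  0.56367857 -1.70599567]
```

View pics/f6.png

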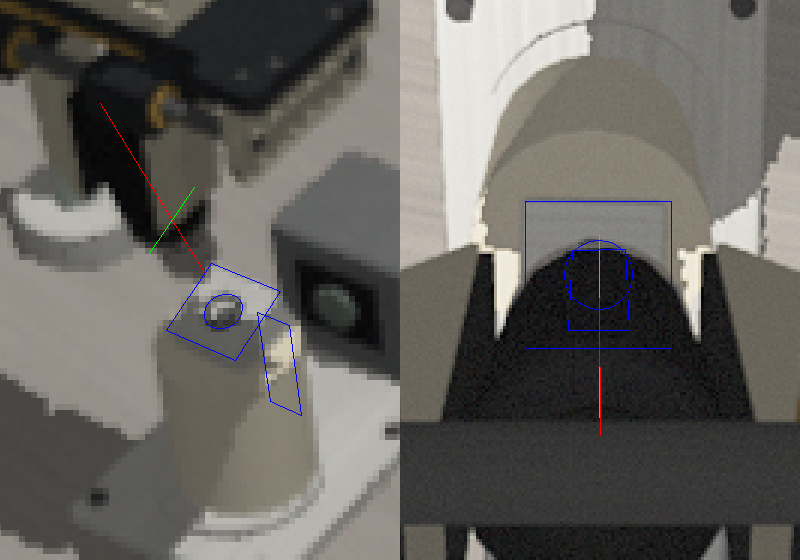

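Call:
send_rows(
  deltas=[
    {"claw":2,"dp":[0,0.2,0.7],"twist":0},
    {"claw":2,"dp":[0,0.3,1.2],"twist":0},
    {"claw":2,"dp":[0,0.4,1.6],"twist":0},
    {"claw":2,"dp":[0,0.4,1.9],"twist":0},
    {"claw":2,"dp":[0,0.4,1.9],"twist":0},
    {"claw":2,"dp":[0,0.4,1.9],"twist":0},
  ],
)

```text
clock: 17.3
position: [0.4581, 0.2422, 0.1626]
tool_rot: [-1.976, -2.442, 0.0]
contact_force: [-0.2, 0.3, -2.3]
gripper_width: 0.343
```

```bash
cat > look.py <<'E'
from fit import *
import sys
s=env.read_state(); q=env.snapshot("side"); C=camera(q); k=12
print(s["position"],s["contact_force"],s["gripper_width"]*91.8)
M=R.from_rotvec(s["tool_rot"]); g=M.apply([0,0,-.0188])+s["position"]
im=cv2.resize(q["image"],None,fx=k,fy=k,interpolation=3)
d=M.apply([0,np.sin(.35),np.cos(.35)]); e=M.apply([0,np.cos(.35),-np.sin(.35)])
def pl(X,col,cl=False): cv2.polylines(im,[((pix(q,C,X)+.5)*k).astype(int)],cl,col,1)
pl([g+d*.064-e*.011,g+d*.064+e*.011],(0,255,0)); pl([g+d*.042-e*.016,g+d*.042+e*.016],(0,255,0)); pl([g,g+d*.080],(0,0,255))
for c in wire((.488,.248),12.2)[:2]: pl(c,(255,0,0),True)
x,y=(pix(q,C,[.483,.247,.115])[0]*k).astype(int); cv2.imwrite(sys.argv[1],im[y-300:y+300,x-350:x+350]); print(pix(q,C,[.488,.248,.1]))
E
python3 look.py pics/f7.png
```

```text
[0.45806236 0.24218427 0.16264202] [-0.23131947  0.27248709 -2.32730032] 31.445573936633945
[[232.55933228 192.05512276]]
```

View pics/f7.png

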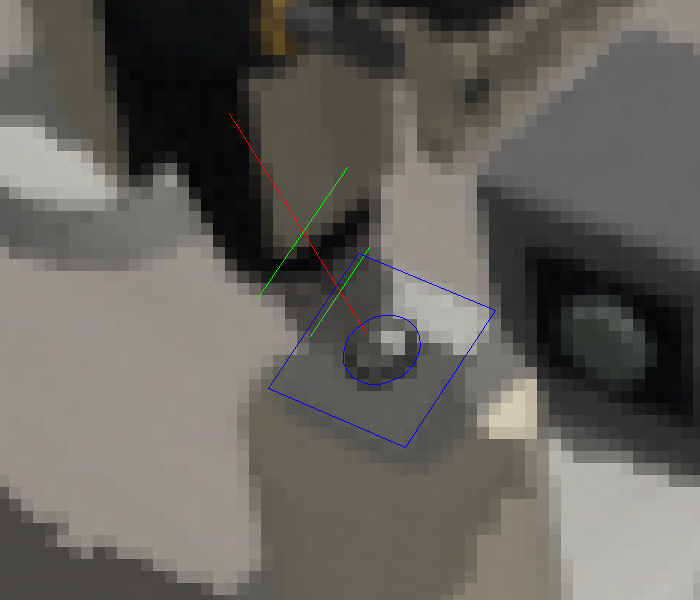

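```bash
python3 - <<'E'
from h import *
s=env.read_state(); q=env.snapshot("side"); C=camera(q); w=env.snapshot("wrist"); Cw=camera(w,s)
G=cv2.cvtColor(q["image"],6); cx,cy=pix(q,C,[.483,.247,.115])[0]; x0,y0=int(cx*12-350)/12,int(cy*12-300)/12
print(x0,y0); sub=G[int(y0)+14:int(y0)+30,int(x0)+17:int(x0)+36]; print(int(x0)+17,int(y0)+14); print(sub)
M=R.from_rotvec(s["tool_rot"]); g=M.apply([0,0,-.0188])+s["position"]; t=np.linspace(0,2*np.pi,80)
def circ(th,h,r):
    d=np.array([0,np.sin(th),np.cos(th)]); n=np.array([0,np.cos(th),-np.sin(th)])
    return g+M.apply(d*h+r*(np.outer(np.cos(t),[1,0,0])+np.outer(np.sin(t),n)))
for deg in(14,17,20,23,26):
  for e in (0,.004,.008):
    th=np.radians(deg); f=lambda u:(u[:,0].min().round(1),u[:,0].max().round(1),u[:,1].max().round(1))
    u=pix(q,C,circ(th,.039+e,.016)); v=pix(q,C,circ(th,.061+e,.011)); o=pix(q,C,circ(th,.073+e,.004))
    i=[np.interp(c,*(lambda z:z[np.argsort(z[:,0])].T)(u[u[:,1]>=u[:,1].mean()-2])) for c in (216,220,224)]
    print(deg,e,"housing",f(u),"collar",f(v),"pin",f(o))
E
```

```text
201.25 163.41666666666666
218 177
[[ 10   9   8  12  24  60  84  85  83  85  83  78  78  79  80  97 126 143
  141]
 [  9  10   8  11  22  58  84  84  83  84  83  78  78  77  86 127 144 142
  142]
 [ 12   8   9   7  19  54  84  84  85  86  86  79  77  67  83 141 145 144
  144]
 [  8   9   7   7  14  45  84  84  84  84  83  77  63  28  72 130 145 146
  144]
 [ 33  10  10  12   9  39  81  84  83  83  77  61  19  21  71 130 146 146
  145]
 [ 86   8  10  11  12  29  68  84  83  73  49  12  13  33  85 134 145 146
  146]
 [130  36  11   9   9  24  56  75  67  36   9  11  22  53  99 144 144 144
  146]
 [138  90  19   8   9  19  40  36   6   8  14  26  48  64  87 139 146 145
  144]
 [147 135  68  27  13  11   8   7  14  20  29  53  63  59  75 111 150 146
  144]
 [147 145 124  78  49  35  30  36  40  47  44  59  59  68  74  98 160 155
  151]
 [145 147 145 128 106  93  71  66  62  62  47  52  68  70  72  91 155 175
  169]
 [146 146 147 147 148 142 109  55  50  61  68  66  68  67  68 101 162 176
  176]
 [145 146 146 146 148 146 136  76  67  68  68  67  66  68  72 105 157 166
  178]
 [146 145 146
[... 2540 characters left out ...]
p.float64(235.0), np.float64(191.2)) pin (np.float64(230.7), np.float64(233.9), np.float64(190.9))
26 0 housing (np.float64(220.0), np.float64(233.0), np.float64(186.3)) collar (np.float64(225.7), np.float64(234.5), np.float64(188.5)) pin (np.float64(230.4), np.float64(233.6), np.float64(188.0))
26 0.004 housing (np.float64(220.7), np.float64(233.7), np.float64(187.1)) collar (np.float64(226.3), np.float64(235.1), np.float64(189.2)) pin (np.float64(231.0), np.float64(234.2), np.float64(188.8))
26 0.008 housing (np.float64(221.4), np.float64(234.3), np.float64(187.8)) collar (np.float64(227.0), np.float64(235.7), np.float64(190.0)) pin (np.float64(231.7), np.float64(234.8), np.float64(189.5))
```

Call:
send_rows(
  deltas=[
    {"claw":2,"dp":[0,0.1,0.2],"twist":0},
    {"claw":2,"dp":[-0.1,0.2,0.4],"twist":0},
    {"claw":2,"dp":[-0.1,0.3,0.5],"twist":0},
    {"claw":2,"dp":[-0.1,0.3,0.5],"twist":0},
    {"claw":2,"dp":[-0.1,0.3,0.5],"twist":0},
  ],
)

```text
clock: 17.95
position: [0.4611, 0.2417, 0.1577]
tool_rot: [-1.976, -2.442, 0.001]
contact_force: [-1.9, 0.2, 1.1]
gripper_width: 0.344
```

Call:
send_rows(
  deltas=[
    {"claw":2,"dp":[0,0.0,0.1],"twist":0},
    {"claw":2,"dp":[0,0.1,0.2],"twist":0},
    {"claw":2,"dp":[0,0.1,0.2],"twist":0},
    {"claw":2,"dp":[0,0.1,0.2],"twist":0},
  ],
)

```text
clock: 18.35
position: [0.462, 0.2419, 0.1556]
tool_rot: [-1.976, -2.442, 0.001]
contact_force: [-1.7, -0.6, 1.7]
gripper_width: 0.34
```

```bash
python3 look.py pics/f8.png; python3 - <<'E'
from fit import *
import pickle
F=[]
for n in("wrist","top","wrist","wrist"):
    s=env.read_state(); F.append(s["contact_force"]); p=env.snapshot(n)
    if n=="wrist": w=p
print(np.mean(F,0),np.std(F,0)); 
s=env.read_state(); C=camera(w,s); im=w["image"].copy()
for c in wire((.488,.248),12.2): cv2.polylines(im,[pix(w,C,c).astype(int)],True,(0,0,255),1)
a=cv2.imread("pics/f8.png")[60:560,150:550]; b=cv2.resize(im[100:350,220:420],(400,500),interpolation=3); cv2.imwrite("pics/f9.png",np.hstack([a,b]))
E
```

```text
[0.46202998 0.24190562 0.15562328] [-1.72205314 -0.57707609  1.735555  ] 31.250386597421794
[[232.55933228 192.05512276]]
[-2.09461081 -0.33952251  1.01753174] [0.20800482 0.18231333 0.71030585]
```

View pics/f9.png

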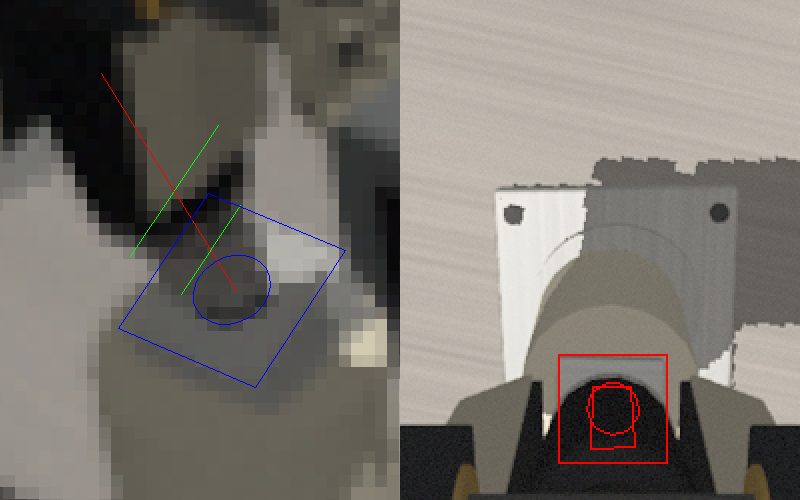

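Call:
send_rows(
  deltas=[
    {"claw":2,"dp":[0,0.0,0.1],"twist":0},
    {"claw":2,"dp":[0,0.0,0.1],"twist":0},
    {"claw":2,"dp":[0,0.0,0.1],"twist":0},
    {"claw":2,"dp":[0,0.0,0.1],"twist":0},
  ],
)

```text
clock: 19.0
position: [0.4623, 0.2419, 0.1547]
tool_rot: [-1.976, -2.442, -0.0]
contact_force: [-2.9, -1.2, 1.9]
gripper_width: 0.34
```

```bash
python3 - <<'E'
from h import *
F=[];Z=[]
for n in range(12):
    s=env.read_state(); F.append(s["contact_force"]); Z.append(s["position"]); env.snapshot("top")
print(np.mean(F,0),np.std(F,0),np.mean(Z,0),s["gripper_width"]*91.8,s["clock"])
E
```

```text
[-2.77858032 -0.46094868  1.44414986] [0.42777167 0.48008455 0.62576433] [0.46230198 0.24195124 0.1547229 ] 31.59186926356409 19.55
```

```bash
python3 -c "
from bench import env
print(env.job_done())"
```

```text
the job is handed in; nothing more can be done
None
```

I turned the phantom about 163° so its window strip faces the scanner, then drew the black probe and pressed its tip onto the ringed spot. I handed the job in at about 19.6 s, with the probe still gripped at 40 N. The hand-in gives no verdict. I never moved the arm near the purple look-alike or the bystanders, but took no final picture of them.

The interface can't tilt the tool, so I got the lean by levering the probe's pin against the socket rim, which turned the probe in the jaws.

**Phantom:** the last wrist picture showed the shoe edges parallel to the rig, at a yaw of about 12°, and the phantom still in place. It stands about 4 mm from the pad's centre.

**Press:** the averaged wrist force gave about 4 to 4.3 N along the probe, which puts the sprung tip about 5 mm in. The force noise is about ±0.6 N, or about ±1.5 mm of travel.

**Tip position:** calculation from the arm pose puts the tip within about 1 to 4 mm of the spot. The fingers and a shadow hid the pin, so I could not see it touch.

**Checks that disagreed:**
- **Lean:** most fits give 17 to 20°, but single edges alone ranged from about 12° to 25°.
- **Grip height:** the pictures gave 0 to 4 mm above the housing's middle, and the contact height gave about 6 to 7 mm.
- **Sideways force:** about 1.4 N remains at the tip, because the last millimetre was straight down rather than along the probe.

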